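Eject the fridge temperature logger and trap it on the dock

TASK

Press the eject key of the logger dock on the worktop with one fingertip and, with the other finger standing in the logger's way, trap the logger as the spring shoots it out of its pocket: it must be clearly out on the apron, but stopped while the spring is still pushing it and before it slides away. Do not pinch or lift the logger, and leave the things around the dock alone. Finish while still holding it there with the finger, flat on the apron and at rest.

Things in the scene. Friction and masses are not known exactly. Their poses are not given: they have to be found in the camera images.
- dock: White plastic docking station fixed to the worktop, base 200 (x) x 140 (y) x 30 mm high. Origin: centre of its underside; x points to the hooded rear, y left of x, z up. The logger slides on the base's flat top (z = 30 mm) along y = 0, ejected towards -x. Pocket x = -30 to 90 mm, cheeks 16 mm high at y = +-26.5 mm; hood (top 64 mm above the worktop) from x = 16 mm back.
- apron (a point): Point on the dock's open apron, on the logger's path beside the key: dock x = -70, y = 0, z = 30 mm. The flat apron runs from dock x = -30 mm to its free front edge at x = -100 mm, between low rails 3 mm high at y = +-26.5 mm (5 mm thick). A finger standing here stops the logger about 30 mm out.
- pusher (a joint): Travel of the steel spring pusher behind the logger, m, 0 (loaded) to 0.050. It drives the logger towards dock -x with about 6 N at first, falling to about 3 N at 0.050, where it stops; an unstopped logger then slides on and off the apron. It shoots out in about 0.1 s.
- key_top (a point): Centre of the top face of the eject key, a grey plastic block 26 (x) x 24 (y) mm beside the apron at dock x = -70, y = +45 mm. Its top is 20 mm above the base's top (50 mm above the worktop) when up, 8 mm above the base's top when fully down.
- eject_key (a joint): Downward travel of the eject key, m: 0 up, 0.012 fully down. It takes about 3 to 6 N, has no return spring and stays where pushed. It lowers a small steel gate (dock x = -34.5 to -30.5 mm, 6 mm high when the key is up) that holds the logger in; the logger is let go at about 0.005 to 0.006.
- logger_center (a point): Centre of the temperature logger, a black plastic slab 56 (x) x 44 (y) x 26 mm, about 90 g, lying flat. Docked, its centre is at dock x = -2, y = 0, z = 43 mm, its front face at dock x = -30 mm and its top 26 mm above the base's top.
- jar: Bystander: loose lidded glass jar, 52 mm across, 85 mm high, origin under its centre.
- ramekin: Bystander: loose white ceramic cup without handle, 72 mm across, 45 mm high, origin under its centre.
- spoon: Bystander: loose steel spoon, 190 mm long, lying on the worktop along its own x; origin at the centre of its underside.
There are look-alikes about, which are no part of the job. What is meant by the part that bears logger_center is not orange or yellow, and is the larger of those in its own colour.

How it is judged:
By the outcome, as a careful person would: the job done as asked, in the order asked, and still so for the second after the job is handed in, while the arm keeps its last pose, push and grip.
It also fails if it takes over 32 s, if anything falls off the work surface, if the arm or the gripper's body presses on something with over 40 N, if the wrist force passes 120 N, or if a joint passes its speed limit or range.

ROBOT

A 7-joint arm with a two-finger parallel gripper is mounted at the origin on the work surface. World frame = base frame: x ahead of the robot, y to its left, z up, the work surface at z = 0. Lengths are in m, angles in rad, forces in N, time in s.
With the tool pointing down it reaches from about 0.425 to 0.925 m from the base axis. Payload 6.8 kg.
Tool frame: the origin (TCP) lies midway between the tips of the shut fingers; the grasp point (between the pads) lies 19 mm behind it; z points along the fingers, y is the line along which they close (so a half turn about z gives the same grasp; the last joint's range is limited). The gripper opens to 85 mm and grips with 20 to 120 N. Pads are 22 mm wide; open, the fingers measure 114 mm over their backs; the gripper's body (76 mm by 85 mm) begins 54 mm behind the grasp point. The pads swing forward as they close: fully open they stand 13 mm farther back than shut.
Start: joints at [-1.395, 0.477, 0.022, 1.555, -0.011, 1.109, -0.083], TCP at [0.189, 0.648, 0.231] pointing down, gripper open.
Joint ranges: [-2.96, 2.96], [-0.34, 2.1], [-1.41, 1.46], [0.24, 2.44], [-1.37, 4.51], [0.17, 1.92], [-2.96, 2.96]. Speed limits (rad/s): [2.39, 2.39, 3.14, 3.14, 3.14, 3.14, 3.14].

INTERFACE

Orientations are given as a rotation vector (axis times angle).
In Python, from bench import r gives the robot as it stands. The module is installed in compiled form; this text tells all that it offers.
- The arm moves only by the tool apply_moves, never from a script. Its argument "rows" is a list of rows, each a list of 6 numbers: the shift along the tool's x, y, z scaled (see below), then the turn, a rotation vector about the tool's x, y, z scaled (see below). A call has 1 to 5 rows; each row is the pose to reach, as a shift and turn from the pose commanded when the call began, along the tool's axes at that moment; what a row does not reach only later rows make up. The controller multiplies each number of a shift by 0.25 m and each number of a turn by 90 degrees. A row lasts 1/8 s, in which the tool goes at most 62.5 mm and 10.7 degrees, less where a joint would pass 70% of its speed; a pose out of reach is approached as far as the arm can. A call with a number of a shift or a turn outside -1 to 1 is refused whole. A call with a gripper value outside its range is refused whole. "claw" is the opening, from 0 (shut) to 1 (fully open), set as the call begins (left out, the last holds). The fingers move at their own pace and stop on an object; "newtons" is the grip in N (left out, the last holds). Time passes only in rows, so rows that repeat a pose let the fingers close. It gives the time, the measured TCP pose, the force, the opening and the grip force at its end, in the units of the state.
- r.get_obs(): the state, without advancing time (a new reading comes with each control period).
- r.grab_frame(name): name is "scene" or "top"; returns a dict with "pixels" (384x512x3 uint8, red, green, blue), "intrinsics" (3x3 intrinsics, pixels), "dist" ([k1, k2, p1, p2, k3] as OpenCV has them; the pictures are not rectified), "eye" and "attitude" of the camera in the world. Camera axes: x right, y up, looking along -z (the intrinsics and any distortion apply to the point x, -y, -z); pixel columns grow to the right and rows downward; lengths in m; the calibration is good to about 2 mm. A picture is of the moment at which its call begins. There is no depth.
- r.hand_in(): hands the job in; it is judged then, once.
Trained networks look in a picture, given as the dict that the camera call returned (one of the last four; its "shot" number tells which), for a name from the list of things; names that differ only in an ending like _2 or _b are one class to them, and where a whole thing is asked for, a point or a joint stands for the part that bears it (a point fixed in the world has none). Each returns a list of dicts, best first, with "conf" (0 to 1); they miss things now and then, are a little off and sometimes report something else, mostly with a low value. They report only what shows in the picture. A call takes as long as a camera call. They do not tell look-alikes from the thing itself.
- r.search_frame(picture, thing): "rect" ([left, top, width, height] in pixels, round what is visible of it).
- r.outline_of(picture, thing): "pixels" (384x512 bool, what is visible of it) and "rect" ([left, top, width, height] in pixels, round what is visible of it).
- r.landmark_of(picture, thing): "point" ([column, row] in pixels: a listed point, or the origin of a listed thing).
The state is a dict: "clock": time; "joints": joint angles; "qvel": joint speeds; "tau": joint torques, N m; "tcp_pos": TCP position; "orientation": TCP orientation; "contact_force": force on the tool from outside, world axes, zero at the start; "moment": the same for the moment, N m; "grip_width": finger opening in m; "gripper_force": force on a finger pad.
Only numpy, scipy, OpenCV 4.12 (cv2) and the standard library are available. Lean on these libraries where they do the work, as an engineer would, in place of code of your own. Each camera call takes 0.05 s, during which the arm holds its last target. There are 200 camera calls.

## Working session

There is one attempt and no reset: what is moved stays moved. The work goes in short steps, Python scripts to look and compute and a tool call to move; the robot and the scene stay as the last step left them, time stands still between calls to the robot, and variables do not carry over. Pictures are saved under pics/ and viewed, at most 10 in all, crops included, and the job is handed in when it is done.

Besides the shell and the picture viewer there is one more tool, called after ">>>" as name(argument=value, ...), one argument or row to a line, values as JSON. apply_moves: Moves the arm, as the interface text tells. Its arguments: {"type":"object","properties":{"rows":{"type":"array","items":{"type":"array","items":{"type":"number"}}},"claw":{"type":"number"},"newtons":{"type":"number"}},"required":["rows"]}

```bash
mkdir -p pics
cat > h.py <<'E'
import numpy as np,cv2
from scipy.spatial.transform import Rotation as R
def att(f):
    a=np.array(f["attitude"],float)
    return a if a.shape==(3,3) else (R.from_rotvec(a).as_matrix() if a.size==3 else R.from_quat(a).as_matrix())
def ray(f,px):
    u=cv2.undistortPoints(np.array(px,float).reshape(-1,1,2),np.array(f["intrinsics"]),np.array(f["dist"])).reshape(-1,2)
    d=np.c_[u[:,0],-u[:,1],-np.ones(len(u))]@att(f).T
    return np.array(f["eye"]),d
def onz(f,px,z):
    e,d=ray(f,px); return e+d*((z-e[2])/d[:,2])[:,None]
def proj(f,P):
    c=(np.array(P,float).reshape(-1,3)-f["eye"])@att(f)
    c=c*[1,-1,-1]
    return cv2.projectPoints(c,np.zeros(3),np.zeros(3),np.array(f["intrinsics"]),np.array(f["dist"]))[0].reshape(-1,2)
E
python3 - <<'E'
from bench import r
from h import *
o=r.get_obs();print(o)
for n in("scene","top"):
    f=r.grab_frame(n);cv2.imwrite(f"pics/{n}0.png",f["pixels"][...,::-1])
    print(n,f["eye"],f["attitude"],f["intrinsics"])
    for t in("dock","apron","key_top","logger_center","jar","ramekin","spoon"):
        for d in r.landmark_of(f,t)[:4]:
            z={"apron":.03,"key_top":.05,"logger_center":.043}.get(t,0)
            print(t,round(d["conf"],2),np.round(d["point"],1),np.round(onz(f,d["point"],z),3))
E
```

```text
{'clock': 0.0, 'joints': array([-1.3950875 ,  0.47781912,  0.02235165,  1.55645825, -0.01149395,
        1.10930372, -0.08309332]), 'qvel': array([ 3.03056699e-04,  1.15454080e-03, -6.61183189e-04, -1.67065823e-06,
       -1.33211095e-03, -3.13916004e-03, -1.56603178e-05]), 'tau': array([-5.93523805e-05, -5.96451402e+01,  1.60839681e+00, -2.81195372e+01,
        1.25955881e-02,  9.26632143e-03, -3.60614067e-06]), 'tcp_pos': array([0.18886576, 0.64741585, 0.23031033]), 'orientation': array([-4.44263315e-01, -3.10990542e+00,  2.91618053e-03]), 'contact_force': array([-0.24464337,  0.2236587 , -0.78835261]), 'moment': array([-0.06961281, -0.01769184, -0.01928287]), 'gripper_force': 0.0, 'grip_width': 0.08530780194210218}
scene [ 1.10212861 -0.03681063  0.74411818] [0.48825128 0.43909891 1.38518836] [[384.59317826   0.         260.81354868]
 [  0.         384.59317826 191.5341129 ]
 [  0.           0.           1.        ]]
dock 0.9 [185.1 215.4] [[ 0.634 -0.152  0.   ]]
logger_center 0.87 [206.9 148.5] [[ 0.48  -0.089  0.043]]
logger_center 0.84 [183.6 205.1] [[ 0.634 -0.148  0.043]]
lo
[... 290 characters left out ...]
9.00202691   0.         255.67488005]
 [  0.         399.00202691 183.60524027]
 [  0.           0.           1.        ]]
dock 0.84 [319.7 190.6] [[ 0.642 -0.156  0.   ]]
apron 0.94 [316.5 213.2] [[ 0.572 -0.14   0.03 ]]
key_top 0.48 [300.6 212.2] [[ 0.575 -0.091  0.05 ]]
logger_center 0.87 [303. 256.] [[ 0.448 -0.096  0.043]]
logger_center 0.65 [321.1 192.5] [[ 0.632 -0.154  0.043]]
logger_center 0.55 [312. 128.] [[ 0.827 -0.134  0.043]]
logger_center 0.51 [265.4 206.9] [[0.593 0.011 0.043]]
jar 0.77 [270.8 167.1] [[ 0.717 -0.009  0.   ]]
ramekin 0.78 [378.  186.1] [[ 0.652 -0.337  0.   ]]
ramekin 0.61 [320.8 191.5] [[ 0.639 -0.16   0.   ]]
spoon 0.62 [394.6 200.9] [[ 0.605 -0.387  0.   ]]
```

View pics/scene0.png

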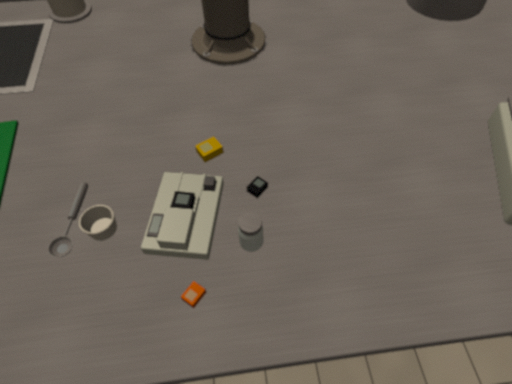

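View pics/top0.png

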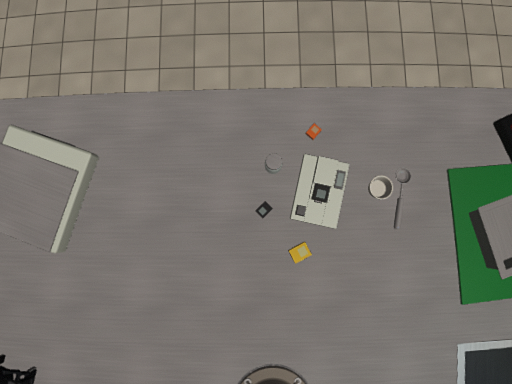

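The four logger candidates in the top view are yellow (300,253), orange (314,131), small black (264,210) and the black one in the dock (321,193). The docked black one fits: it is neither orange nor yellow, and it is the larger of the two black ones. I'll confirm this in a crop and fit the dock pose.

```bash
cat > fit.py <<'E'
from bench import r
from h import *
from scipy.optimize import minimize
fs=[];ms=[]
for n in("scene","top"):
    f=r.grab_frame(n);d=r.outline_of(f,"dock");m=d[0]["pixels"].astype(np.uint8)
    for q in r.outline_of(f,"logger_center"):
        print(n,"logger cand",q["rect"],q["pixels"].sum(),round(q["conf"],2))
        x,y,w,hh=q["rect"]
        c=r.search_frame(f,"dock")[0]["rect"]
        if c[0]<x<c[0]+c[2] and c[1]<y<c[1]+c[3]: m|=q["pixels"].astype(np.uint8)
    m=cv2.morphologyEx(m,cv2.MORPH_CLOSE,np.ones((9,9)))
    fs.append(f);ms.append(m)
def box(x0,x1,y0,y1,z0,z1): return np.array([[x,y,z] for x in(x0,x1) for y in(y0,y1) for z in(z0,z1)])
parts=[box(-.1,.1,-.07,.07,0,.03),box(.016,.1,-.03,.03,.03,.064),box(-.083,-.057,.033,.057,.03,.05)]
def W(p,P): 
    c,s=np.cos(p[2]),np.sin(p[2]);return np.c_[p[0]+c*P[:,0]-s*P[:,1],p[1]+s*P[:,0]+c*P[:,1],P[:,2]]
S=8
def cost(p,idx):
    t=0
    for i in idx:
        g=np.zeros((384*4,512*4),np.uint8)
        for P in parts:
            cv2.fillConvexPoly(g,cv2.convexHull(np.round((proj(fs[i],W(p,P))+.5)*4*16-8).astype(np.int32)),1,shift=4)
        M=cv2.resize(ms[i],None,fx=4,fy=4,interpolation=cv2.INTER_NEAREST)
        t+=(g!=M).sum()/M.sum()
    return t
if __name__=="__main__":
    for idx in([0],[1],[0,1]):
        best=None
        for a in (0,-.2,-.4):
            q=minimize(cost,[.637,-.155,a],args=(idx,),method="Nelder-Mead",options=dict(initial_simplex=np.array([.637,-.155,a])+np.array([[0,0,0],[.01,0,0],[0,.01,0],[0,0,.15]]),xatol=1e-4,fatol=1e-5))
            if best is None or q.fun<best.fun:best=q
        print(idx,np.round(best.x,4),best.fun)
    p=best.x;print(W(p,np.array([[-.07,0,.03],[-.07,.045,.05],[-.002,0,.043]])))
    out=[]
    for f,c in zip(fs,((185,215),(305,200))):
        k=6;im=cv2.resize(f["pixels"],None,fx=k,fy=k,interpolation=cv2.INTER_CUBIC)[...,::-1].copy()
        for P in parts+[box(-.03,.026,-.022,.022,.03,.056)]:
            for u in proj(f,W(p,P)): cv2.circle(im,tuple(int(v) for v in (u+.5)*k),3,(0,0,255),-1)
        x,y=(c[0]-33-(f is fs[0])*8+8*(f is fs[0]))*k,(c[1]-48)*k
        out.append(im[y:y+576,x-60:x+336])
    cv2.imwrite("pics/crop1.png",np.hstack(out))
E
python3 fit.py
```

```text
scene logger cand [181.2, 280.4, 26.3, 29.8] 365 0.91
scene logger cand [194.3, 136.8, 28.2, 25.3] 439 0.79
scene logger cand [168.4, 186.4, 27.3, 24.9] 397 0.7
scene logger cand [244.2, 178.7, 20.5, 20.6] 292 0.66
top logger cand [288.3, 242.7, 21.5, 20.4] 301 0.65
top logger cand [256.6, 201.8, 17.4, 14.6] 158 0.62
top logger cand [307.2, 180.7, 22.8, 23.4] 282 0.6
top logger cand [304.7, 119.1, 14.2, 19.1] 155 0.57
[0] [ 0.6355 -0.1504 -0.2346] 0.033268146261597235
[1] [ 0.6396 -0.1528 -0.2373] 0.029534044556008787
[0, 1] [ 0.6376 -0.1515 -0.2323] 0.08056402202781801
[[ 0.56945104 -0.13542185  0.03      ]
 [ 0.57981278 -0.09163105  0.05      ]
 [ 0.63562381 -0.15107959  0.043     ]]
```

View pics/crop1.png

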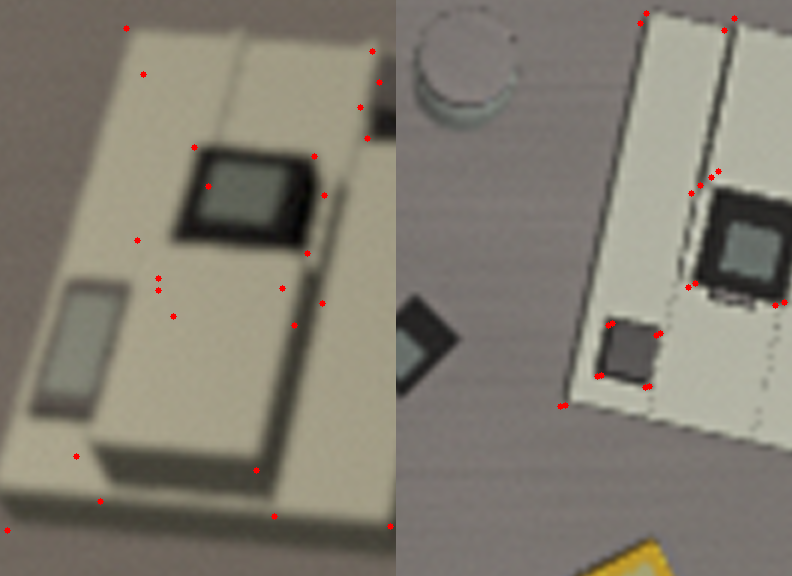

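The crop confirms it: the docked logger (larger, black with a grey display) sits at about top (321,193). The grey key is at top (300,212), and the small black look-alike lies loose on the left. The dock pose is about (0.6376, -0.1515, yaw -0.235). The other grey and black patches belong to the dock.

The plan is to straddle: fingers about 45 mm apart along dock y, with the TCP at dock (-70, 22).

```bash
cat > go.py <<'E'
import sys
from bench import r
from h import *
X,Y,A=.6376,-.1515,-.235
def plan(dx,dy,z):
    o=r.get_obs();Rc=R.from_rotvec(o["orientation"]);c,s=np.cos(A),np.sin(A)
    t=np.array([X+c*dx-s*dy,Y+s*dx+c*dy,z])
    ty=np.array([-s,c,0]);ty=ty*np.sign(ty@Rc.as_matrix()[:,1]);tz=np.array([0,0,-1.])
    Rt=R.from_matrix(np.c_[np.cross(ty,tz),ty,tz])
    sh=Rc.inv().apply(t-o["tcp_pos"]);tu=(Rc.inv()*Rt).as_rotvec()
    print("t",o["clock"],"tcp",np.round(o["tcp_pos"],4),"q",np.round(o["joints"],2),"F",np.round(o["contact_force"],1),"w",o["grip_width"])
    print("target",np.round(t,4),"row",np.round(sh/.25,3),np.round(tu/(np.pi/2),4))
if __name__=="__main__": plan(*map(float,sys.argv[1:4]))
E
python3 go.py -.07 .022 .15
```

```text
t 1.5 tcp [0.189  0.648  0.2313] q [-1.4   0.48  0.02  1.56 -0.01  1.11 -0.08] F [ 1. -0. -0.] w 0.08556232470226885
target [ 0.5746 -0.1138  0.15  ] row [-2.334 -2.493  0.325] [ 0.      0.     -0.0311]
```

>>> apply_moves(
  rows=[
    [-0.85,-0.9,0,0,0,-0.03],
    [-0.85,-0.9,0,0,0,-0.03],
    [-0.85,-0.9,0,0,0,-0.03],
    [-0.85,-0.9,0,0,0,-0.03],
    [-0.85,-0.9,0,0,0,-0.03],
  ],
  claw=0.36,
)

```text
clock: 2.12
tcp_pos: [0.3309, 0.3705, 0.2316]
orientation: [0.372, 3.119, 0.001]
contact_force: [0.9, -0.1, 0.2]
grip_width: 0.0306
gripper_force: 0.0
```

>>> apply_moves(
  rows=[
    [-0.85,-0.9,0,0,0,0],
    [-0.85,-0.9,0,0,0,0],
    [-0.85,-0.9,0,0,0,0],
    [-0.85,-0.9,0,0,0,0],
    [-0.85,-0.9,0,0,0,0],
  ],
)

```text
clock: 2.75
tcp_pos: [0.4848, 0.1021, 0.2318]
orientation: [0.371, 3.119, 0.001]
contact_force: [0.5, 1.4, -1.0]
grip_width: 0.0305
gripper_force: 0.0
```

```bash
python3 go.py -.07 .022 .15
```

```text
t 2.75 tcp [0.4848 0.1021 0.2318] q [-0.63  0.18  0.33  1.99 -0.07  0.98  1.08] F [ 0.5  1.4 -1. ] w 0.03053582790172091
target [ 0.5746 -0.1138  0.15  ] row [-0.552 -0.755  0.327] [ 0.0006  0.0006 -0.0012]
```

>>> apply_moves(
  rows=[
    [-0.55,-0.75,0.3,0,0,0],
    [-0.55,-0.75,0.3,0,0,0],
    [-0.55,-0.75,0.3,0,0,0],
    [-0.55,-0.75,0.3,0,0,0],
    [-0.55,-0.75,0.3,0,0,0],
  ],
)

```text
clock: 3.38
tcp_pos: [0.5732, -0.116, 0.1552]
orientation: [-0.382, -3.117, 0.005]
contact_force: [-1.1, 0.3, 0.1]
grip_width: 0.0309
gripper_force: 0.0
```

```bash
python3 go.py -.07 .022 .08
```

```text
t 3.375 tcp [ 0.5732 -0.116   0.1552] q [-0.23  0.44  0.41  1.87 -0.22  0.88  1.62] F [-1.1  0.3  0.1] w 0.03087364434551336
target [ 0.5746 -0.1138  0.08  ] row [-0.004  0.011  0.301] [-0.002  -0.0005 -0.0058]
```

>>> apply_moves(
  rows=[
    [0,0.01,0.15,0,0,-0.004],
    [0,0.01,0.3,0,0,-0.004],
    [0,0.01,0.3,0,0,-0.004],
    [0,0.01,0.3,0,0,-0.004],
  ],
)

```text
clock: 3.88
tcp_pos: [0.5749, -0.1077, 0.0827]
orientation: [0.36, 3.119, 0.0]
contact_force: [-0.5, -0.3, 0.3]
grip_width: 0.0308
gripper_force: 0.0
```

```bash
python3 go.py -.07 .022 .06
python3 - <<'E'
from bench import r
from h import *
out=[]
for n,c in(("scene",(185,205)),("top",(310,205))):
    f=r.grab_frame(n);k=9;im=cv2.resize(f["pixels"],None,fx=k,fy=k,interpolation=cv2.INTER_CUBIC)[...,::-1].copy()
    o=r.get_obs()
    for u in proj(f,o["tcp_pos"]): cv2.circle(im,tuple(int(v) for v in (u+.5)*k),4,(0,0,255),-1)
    x,y=(c[0]-22)*k,(c[1]-32)*k
    out.append(im[y:y+576,x:x+396])
cv2.imwrite("pics/h1.png",np.hstack(out))
E
```

```text
t 3.875 tcp [ 0.5749 -0.1077  0.0827] q [-0.2   0.53  0.37  1.92 -0.27  0.74  1.67] F [-0.5 -0.3  0.3] w 0.030796172461715926
target [ 0.5746 -0.1138  0.06  ] row [-0.004 -0.024  0.091] [0.0003 0.001  0.0033]
```

View pics/h1.png

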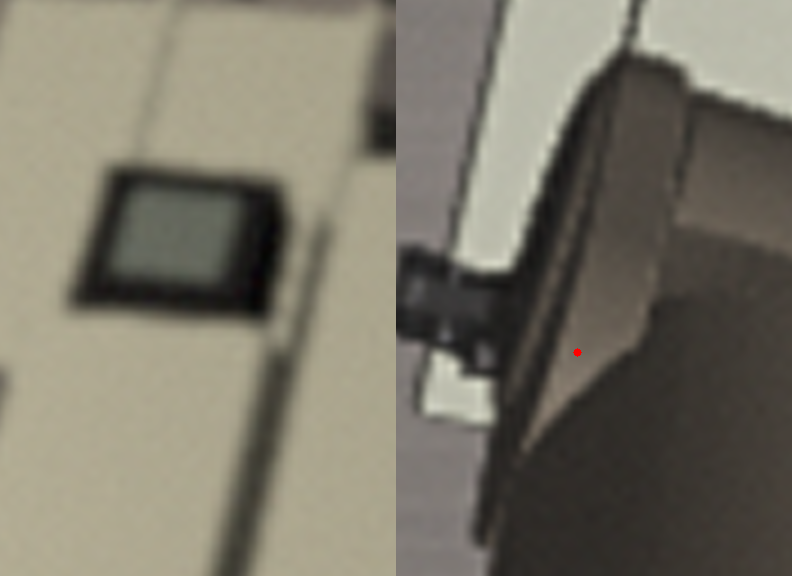

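>>> apply_moves(
  rows=[
    [0,-0.02,0.05,0,0,0.003],
    [0,-0.02,0.05,0,0,0.003],
    [0,-0.02,0.05,0,0,0.003],
  ],
)

```text
clock: 4.35
tcp_pos: [0.5729, -0.1132, 0.0688]
orientation: [-0.369, -3.12, 0.0]
contact_force: [-0.8, 1.3, -0.6]
grip_width: 0.0306
gripper_force: 0.0
```

```bash
python3 go.py -.07 .022 .06
python3 - <<'E'
from bench import r
from h import *
f=r.grab_frame("scene");k=9;im=cv2.resize(f["pixels"],None,fx=k,fy=k,interpolation=cv2.INTER_CUBIC)[...,::-1].copy()
o=r.get_obs();ty=R.from_rotvec(o["orientation"]).as_matrix()[:,1]
for s in(-.0225,0,.0225):
    for u in proj(f,o["tcp_pos"]+s*ty): cv2.circle(im,tuple(int(v) for v in (u+.5)*k),4,(0,0,255),-1)
X,Y,A=.6376,-.1515,-.235
for a,b,z in((-.083,.033,.05),(-.083,.057,.05),(-.057,.033,.05),(-.057,.057,.05)):
    u=proj(f,[X+np.cos(A)*a-np.sin(A)*b,Y+np.sin(A)*a+np.cos(A)*b,z])[0]
    cv2.circle(im,tuple(int(v) for v in (u+.5)*k),3,(0,255,0),-1)
print(proj(f,o["tcp_pos"]))
x,y=155*k,145*k
cv2.imwrite("pics/h2.png",im[y:y+600,x:x+790])
E
```

```text
t 4.35 tcp [ 0.5729 -0.1132  0.0688] q [-0.18  0.55  0.36  1.92 -0.29  0.71  1.68] F [-0.8  1.3 -0.6] w 0.03064984093620154
target [ 0.5746 -0.1138  0.06  ] row [-0.008 -0.001  0.035] [-0.     -0.0001 -0.0003]
[[196.88503776 173.67964255]]
```

View pics/h2.png

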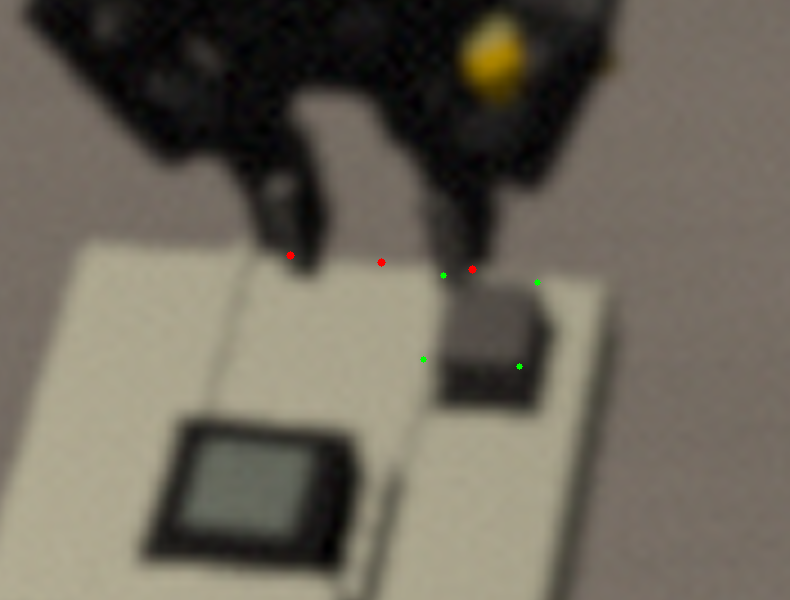

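Left fingertip is at (290,265) over the apron line, and the right one at (462,278) just behind the key. The key top is centred near (493,322), about 12 px right of the prediction, so I'll shift about 2 mm in +y and +x and open slightly.

>>> apply_moves(
  rows=[
    [-0.008,0.01,0,0,0,0],
    [-0.008,0.01,0.02,0,0,0],
    [-0.008,0.01,0.04,0,0,0],
    [-0.008,0.01,0.04,0,0,0],
  ],
  claw=0.385,
)

```text
clock: 4.9
tcp_pos: [0.575, -0.111, 0.0581]
orientation: [-0.368, -3.119, 0.0]
contact_force: [-0.5, 1.0, 0.8]
grip_width: 0.0329
gripper_force: 0.0
```

>>> apply_moves(
  rows=[
    [0,0,0.01,0,0,0],
    [0,0,0.02,0,0,0],
    [0,0,0.03,0,0,0],
    [0,0,0.03,0,0,0],
  ],
)

```text
clock: 5.4
tcp_pos: [0.5753, -0.111, 0.0511]
orientation: [-0.368, -3.12, 0.0]
contact_force: [0.2, -0.3, 0.3]
grip_width: 0.0328
gripper_force: 0.0
```

```bash
python3 go.py -.07 .022 .04
```

```text
t 5.4 tcp [ 0.5753 -0.111   0.0511] q [-0.18  0.58  0.34  1.93 -0.3   0.68  1.69] F [ 0.2 -0.3  0.3] w 0.03283213745507486
target [ 0.5746 -0.1138  0.04  ] row [-0.    -0.012  0.044] [-0.     -0.0002 -0.0001]
```

```bash
cat > look.py <<'E'
import sys
from bench import r
from h import *
f=r.grab_frame("scene");k=10;im=cv2.resize(f["pixels"],None,fx=k,fy=k,interpolation=cv2.INTER_CUBIC)[...,::-1]
cv2.imwrite(sys.argv[1],cv2.convertScaleAbs(im[1500:2100,1600:2300],alpha=1.4,beta=15))
E
python3 look.py pics/h3.png
```

```text
(no output)
```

View pics/h3.png

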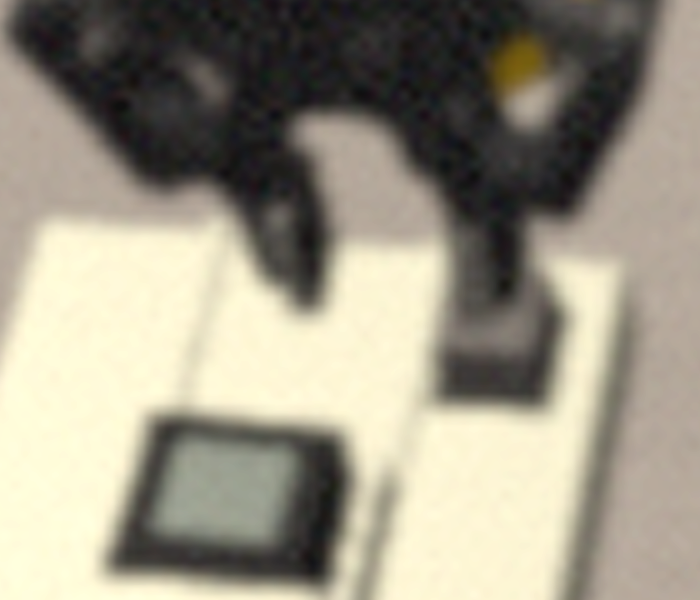

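The right fingertip at (490,310) is over the key top, and the left at (305,300) is mid-lane in front of the logger. I'll press now.

>>> apply_moves(
  rows=[
    [0,0,0.01,0,0,0],
    [0,0,0.02,0,0,0],
    [0,0,0.03,0,0,0],
    [0,0,0.03,0,0,0],
  ],
)

```text
clock: 5.95
tcp_pos: [0.5747, -0.1107, 0.0434]
orientation: [-0.368, -3.118, -0.001]
contact_force: [-1.6, 1.5, 1.8]
grip_width: 0.0326
gripper_force: 1.7
```

>>> apply_moves(
  rows=[
    [0,0,0.01,0,0,0],
    [0,0,0.02,0,0,0],
    [0,0,0.02,0,0,0],
  ],
)

```text
clock: 6.32
tcp_pos: [0.5747, -0.1108, 0.0382]
orientation: [-0.368, -3.118, -0.0]
contact_force: [-2.8, 0.8, 0.6]
grip_width: 0.0333
gripper_force: 1.7
```

```bash
python3 go.py -.07 .022 .04;python3 look.py pics/h4.png
```

```text
t 6.325 tcp [ 0.5747 -0.1108  0.0382] q [-0.17  0.6   0.33  1.93 -0.31  0.66  1.69] F [-2.8  0.8  0.6] w 0.03327852814106068
target [ 0.5746 -0.1138  0.04  ] row [-0.003 -0.012 -0.007] [-0.     -0.001  -0.0001]
```

View pics/h4.png

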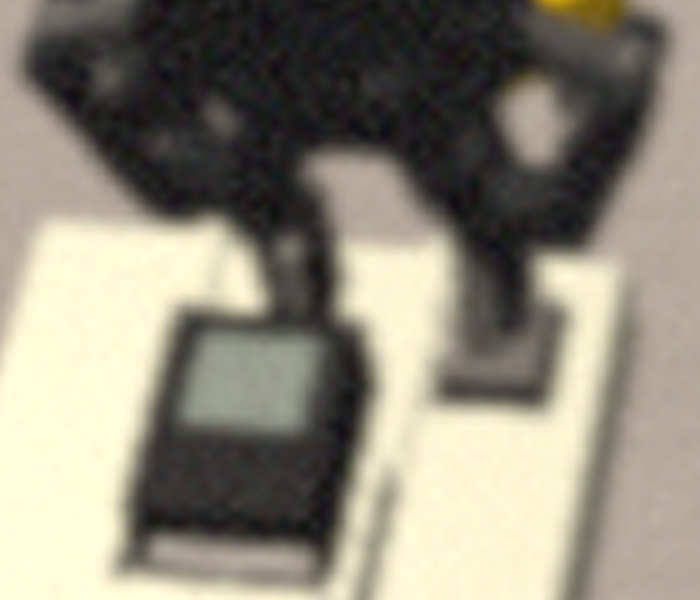

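The logger is out, with its front at (255,320) against the left finger and the pusher showing behind it at (235,555). The key is down. I'll let it settle, check that nothing creeps, and hand in.

>>> apply_moves(
  rows=[
    [0,0,0,0,0,0],
    [0,0,0,0,0,0],
    [0,0,0,0,0,0],
    [0,0,0,0,0,0],
    [0,0,0,0,0,0],
  ],
)

```text
clock: 7.0
tcp_pos: [0.5752, -0.1109, 0.0387]
orientation: [-0.368, -3.119, -0.0]
contact_force: [-4.1, 1.3, -0.1]
grip_width: 0.0329
gripper_force: 2.4
```

```bash
python3 go.py -.07 .022 .04;python3 look.py pics/h5.png
python3 - <<'E'
import cv2,numpy as np
a,b=[cv2.imread(f"pics/h{i}.png",0).astype(np.float32) for i in(4,5)]
print(cv2.phaseCorrelate(a[320:590,100:380],b[320:590,100:380]),abs(a-b).mean())
E
```

```text
t 7.0 tcp [ 0.5752 -0.1109  0.0387] q [-0.17  0.6   0.33  1.93 -0.31  0.66  1.69] F [-4.1  1.3 -0.1] w 0.032886709334737585
target [ 0.5746 -0.1138  0.04  ] row [-0.001 -0.012 -0.005] [ 0.     -0.0004 -0.0001]
((-0.02905517857558948, 0.119875931875157), 0.5512816294475839) 2.9310262
```

View pics/h5.png

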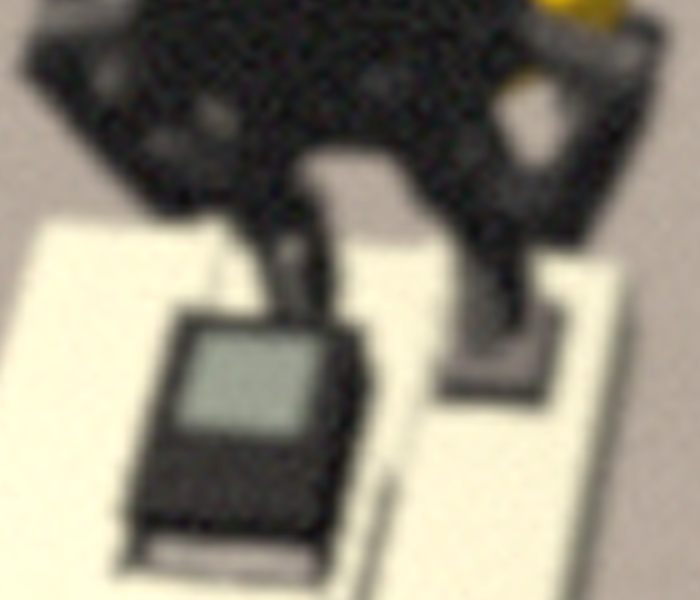

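The picture is unchanged: the logger is at rest against the finger at (300,320), with the pusher still bearing on it and a steady spring force of about 4 N.

```bash
python3 -c "
from bench import r
print(r.hand_in())"
```

```text
the job is handed in; nothing more can be done
None
```

I pressed the eject key and handed in with the logger trapped on the apron, at rest about 30 mm out against the other finger; the spring was still pushing it at about 4 N. The verdict was not shown.

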